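# Show a brass valve block to the inspection camera

### The job

Slide the yellow-framed guard of the little work station fully open to its stop, take the brass valve block straight up out of its pocket, and hold it up in front of the inspection camera: upright and square to the lens, its port face towards the lens, the port centred on the lens axis 13 cm from the glass. The camera may look down at a slant; tip the block by the same angle so that its port face is square to the lens. Finish while holding it there, still, in the gripper, and leave the guard open, the aluminium block in its pocket, and the camera and the loose things around untouched.

Things in the scene. Friction and masses are not known exactly. Their poses are not given: they have to be found in the camera images.
- station: Fixed work station: steel base 200 (x) x 360 (y) mm, clear walls, tracks on top to 134 mm height. Origin under its centre on the bench; x away from the robot, y to its left along the tracks. Black nest (top at 40 mm) in the right half with two pockets, 16 mm deep, 1.5 mm play, at x = -40 and +40, y = -90 mm, each with one valve block; which is where varies.
- guard (a joint): Guard slide (m): 0 shut over the nest, grows along the station's +y (left) to the stop at 0.165, fully open; starts at 0 to 0.02. Clear panel in a yellow frame, 176 x 164 mm, 122 to 130 mm above the bench. About 2.5 N of friction; stays where it is left.
- guard_pull (a point): Centre of the grip bar of the black bridge-shaped pull in the middle of the guard, 159 mm above the bench. The bar is 70 mm long (station x), 14 mm thick (station y, the slide) and 18 mm high (150 to 168 mm above the bench), on two posts. Axes as the station's. Pinch it from above across its 14 mm.
- brass_block: Brass valve block 40 (x) x 30 (y) x 80 (z) mm, 0.25 to 0.42 kg, with a plug 7 mm high, 16 mm across on top. Origin at the centre of its underside, z up. Stands in its pocket, underside 24, top face 104 mm above the bench, axes as the station's. Port face (black port, steel rim, four small holes) is +x, starting away from the robot. Grip it across its 30 mm, near the top.
- port (a point): Centre of the port on the brass block's port face: 20 mm in +x of the block's axis and 40 mm above its underside. Axes as the block's.
- back (a point): Centre of the plain face opposite the port: 20 mm in -x of the block's axis, 40 mm above its underside.
- alu_block: Silver-grey aluminium valve block of the same shape and size as the brass one, in the other pocket. Origin at the centre of its underside. It stays there.
- camera_stand: Fixed stand of the inspection camera: grey foot 130 x 120 mm, column 28 mm square, 433 high. Origin on the bench about under the lens, 120 mm in front of the column axis; -x is where the camera looks, seen from above. Carries a white head (55 mm) with a light ring 58 mm across and a black lens; height, tilt, place, heading vary. Not to be touched.
- lens (a point): Centre of the lens glass. Axes of the camera head: -x is the direction in which it looks, slanting down by 0.1 to 0.45 rad, y is level, z up at right angles to both.
- focus (a point): The point 130 mm straight in front of the lens glass, on its axis, where the port has to be. Axes as the lens's: the block is right when its x, y and z axes are parallel to these.
- tape_roll: Black roll of tape lying flat, 62 mm across, 19 mm high; bystander. Origin at the centre of its underside.
- pine_offcut: Piece of pine, 45 x 160 x 38 mm; bystander. Origin at the centre of its underside.
- marker: White marker pen with a red cap, 17 x 135 x 16 mm; bystander. Origin at the centre of its underside.

How it is judged:
On the way, in this order (a step that is already met when the one before it is completed fails the run):
1. the guard is slid fully open (at least 150 of 165 mm) (value of joint guard above 0.15 m and height (world z) of brass_block below 0.035 m), for 0.2 s.
2. the brass block is gripped and lifted clear of the station's walls (height (world z) of brass_block above 0.125 m and contact force between the fingers and brass_block above 1 N and value of joint guard above 0.14 m), for 0.2 s.
At the end, for the whole second after the job is handed in: Gripper holds the brass block still, touching neither station nor camera; port within 25 mm of the point 130 mm before the lens, facing it, block axes within 0.22 rad of the head's; guard open over 140 mm, aluminium block within 12 mm and camera within 10 mm of their starts (all of step 2 and distance between port and focus below 0.025 m and x of back in the frame of focus below -0.01 m and angle between the x axis of brass_block and the x axis of focus, either way round below 0.22 rad and angle between the z axis of brass_block and the z axis of focus, either way round below 0.22 rad and angle between brass_block's own z axis and vertical below 1 rad and contact force between brass_block and station below 0.1 N and contact force between brass_block and camera_stand below 0.1 N and linear speed of brass_block below 0.02 m/s and angular speed of brass_block below 0.15 rad/s and distance of alu_block from where it was at the start of the episode below 0.012 m and distance of focus from where it was at the start of the episode below 0.01 m); the arm keeps its last pose, push and grip.
It fails at once if the robot or the block hits the inspection camera (contact force between any of the arm, the fingers, brass_block and camera_stand above 2 N).
It fails at once if the aluminium block is taken out or knocked (distance of alu_block from where it was at the start of the episode above 0.02 m).
It fails at once if a bystander is moved by more than 3 cm (distance of any of tape_roll, pine_offcut, marker from where it was at the start of the episode above 0.03 m).
It also fails if it takes over 48 s, if anything falls off the work surface, if the arm or the gripper's body presses on something with over 40 N, if the wrist force passes 120 N, or if a joint passes its speed limit or range.

### The arm

A 6-joint arm with a two-finger parallel gripper is mounted at the origin on a cart in front of the work surface, level with it; the furniture and walls round the work are solid. World frame = base frame: x ahead of the robot, y to its left, z up, the work surface at z = 0. Lengths are in m, angles in rad, forces in N, time in s.
With the tool pointing down it reaches from about 0.35 to 0.8 m from the base axis. Payload 7.3 kg.
Tool frame: the origin (TCP) lies between the finger pads; the fingertips stand 25 mm ahead of it and the grasp point (between the pads) lies 6 mm ahead of it (r.tip_extent is the distance from the TCP to the fingertips, in m); z points along the fingers, y is the direction in which the jaws open and shut (so a half turn about z gives the same grasp; the last joint's range is limited). The gripper opens to 85 mm and grips with 20 to 120 N. Pads are 22 mm wide; open, the fingers measure 114 mm over their backs; the gripper's body (76 mm by 85 mm) begins 54 mm behind the grasp point. The pads swing forward as they close: fully open they stand 13 mm farther back than shut.
Start: joints at [1.203, 0.342, 1.524, -0, 1.275, -0.146], TCP at [0.115, 0.512, 0.256] pointing down, gripper open.
Joint ranges: [-2.53, 2.53], [-0.77, 2.02], [0.04, 2.7], [-1, 4.14], [0.28, 2.66], [-3.11, 3.11]. Speed limits (rad/s): [2.57, 2.57, 3.14, 3.14, 3.14, 3.14].

### API

Orientations are given as a unit quaternion [x, y, z, w].
In Python, from workcell import r, command_gripper, optics gives the robot as it stands. The module is installed in compiled form; this text tells all that it offers. Calls block until the motion is done:
- r.reach(position, orientation): joint-space move of the TCP to a pose.
- r.move_straight(position, orientation=None, speed=0.15, max_force=None): straight line of the TCP; orientation=None keeps the orientation; speed is the mean speed in m/s. With max_force (N) it stops when the force on the tool has changed by that much, and returns True; else False.
- r.movej(angles): joint-space move.
- command_gripper(opening, force=None): finger opening in m; force is the grip in N (None keeps the last); returns when the fingers have stopped.
- r.hold(seconds).
- r.solve_ik(position, orientation): joint angles nearest the present ones, or None.
- r.read_state(): the state.
- optics.get_image(name): name is "scene" or "top" or "wrist"; returns (picture, depth): 420x560x3 uint8, red, green, blue; 420x560 float32, m along the optical axis (not along the pixel's ray), 0 where there is no reading.
- optics.camera_model(name): a dict with "K" (3x3 intrinsics, pixels), "R" (3x3) and "t" (3): a world point X has camera coordinates R X + t; the wrist camera has in their place "tool_from_camera" (4x4, takes a point from camera to tool coordinates, whose origin is the TCP and whose axes are the flange's). Camera axes: x right, y down, z forward; pixel columns grow to the right and rows downward; lengths in m; the calibration is good to about 2 mm. A picture is of the moment at which its call begins: read the wrist's pose just before it. camera_model takes no time and is no camera call.
A pose or a line that the arm cannot do raises r.PlanningError and nothing moves.
- r.finish_job(): hands the job in, once; it reports no verdict.
The state is a dict: "time_s": time; "joint_positions": joint angles; "dq": joint speeds; "tau": joint torques, N m; "eef_pos": TCP position; "eef_rot": TCP orientation; "contact_force": force on the tool from outside, world axes, zero at the start; "torque": the same for the moment, N m; "grip_width": finger opening in m.
Only numpy, scipy, OpenCV 4.12 (cv2) and the standard library are available. Lean on these libraries where they do the work, as an engineer would, in place of code of your own. Each camera call takes 0.05 s, during which the arm holds its last target.

## Working session

There is one attempt and no reset: what is moved stays moved. The work goes in short steps, each a Python script; the robot and the scene stay as the last script left them, time stands still between calls to the robot, and variables do not carry over. Pictures are saved under pics/ and viewed, and the job is handed in when it is done.

```bash
mkdir -p pics; python3 - <<'E'
from workcell import r, command_gripper, optics
import cv2,numpy as np
s=r.read_state();print(s['time_s'],s['eef_pos'],s['eef_rot'],s['grip_width'],r.tip_extent)
for n in("scene","top"):
    im,d=optics.get_image(n);cv2.imwrite(f"pics/{n}0.png",im[:,:,::-1]);np.savez(f"{n}0.npz",im=im,d=d,**optics.camera_model(n))
    print(optics.camera_model(n))
print(optics.camera_model("wrist"))
E
```

```text
0.0 [0.11532414 0.51179648 0.25560657] [ 1.10674711e-01  9.93856364e-01 -7.67168828e-04 -2.17408622e-04] 0.08559288146733361 0.025
{'K': array([[518.84308922,   0.        , 286.06902447],
       [  0.        , 518.84308922, 210.28932087],
       [  0.        ,   0.        ,   1.        ]]), 'R': array([[-0.84991698, -0.52681717, -0.01023737],
       [-0.33293441,  0.55198116, -0.76450734],
       [ 0.40840643, -0.6463594 , -0.64453372]]), 't': array([0.51742988, 0.29586575, 1.36382136])}
{'K': array([[391.64486438,   0.        , 287.34589407],
       [  0.        , 391.64486438, 214.26366697],
       [  0.        ,   0.        ,   1.        ]]), 'R': array([[ 0.02311253, -0.9994521 ,  0.02369207],
       [-0.99583614, -0.02510633, -0.08763595],
       [ 0.08818275, -0.02156793, -0.99587079]]), 't': array([0.01550296, 0.60207178, 1.3169103 ])}
{'K': array([[307.38162526,   0.        , 283.61801363],
       [  0.        , 307.38162526, 202.81347846],
       [  0.        ,   0.        ,   1.        ]]), 'tool_from_camera': array([[-5.92368105e-04, -9.46951402e-01, -3.21376247e-01,
         8.27727525e-02],
       [ 9.99999067e-01, -1.65375234e-04, -1.35593482e-03,
         6.75863940e-05],
       [ 1.23085670e-03, -3.21376750e-01,  9.46950616e-01,
        -1.18569333e-01],
       [ 0.00000000e+00,  0.00000000e+00,  0.00000000e+00,
         1.00000000e+00]])}
```

View pics/scene0.png

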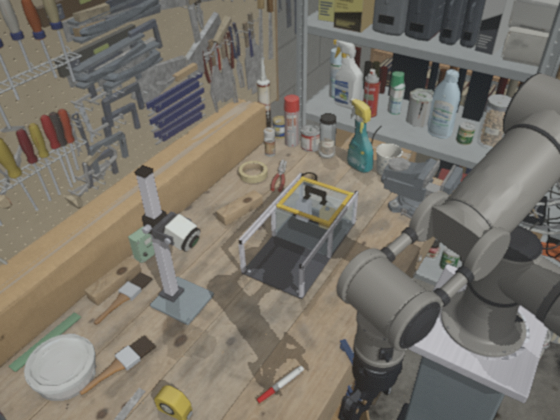

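View pics/top0.png

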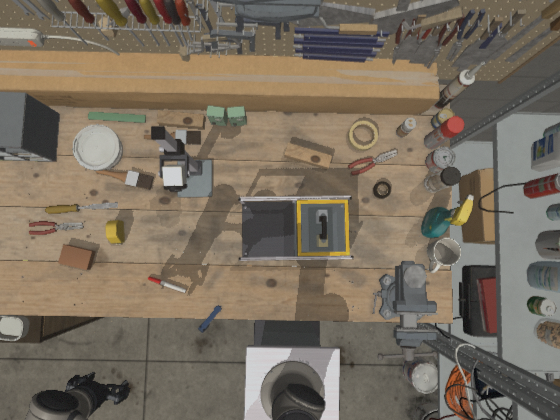

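The top view shows the station around pixel (296,228), with the guard on the right and the pull at (322,230). The stand is at about (180,175) and the marker at (168,284). Next I'll zoom in and get 3D points.

```bash
cat > h.py <<'E'
import numpy as np,cv2
def cloud(n):
    z=np.load(n+'.npz');d=z['d'];K=z['K'];v,u=np.indices(d.shape)
    c=np.stack([(u-K[0,2])/K[0,0]*d,(v-K[1,2])/K[1,1]*d,d],-1)
    P=(c-z['t'])@z['R'];P[d<=0]=np.nan
    return z['im'],P,z
E
python3 - <<'E'
from h import *
im,P,z=cloud('top0')
def P1(u,v):print((u,v),P[v,u].round(3))
for p in [(322,230),(322,220),(322,240),(322,215),(241,198),(241,258),(351,198),(351,258),(296,198),(296,258),(270,228),(172,175),(170,145),(198,190),(280,350)]:P1(*p)
a=im[180:275,225:365];b=im[115:205,140:225]
cv2.imwrite('pics/top_st.png',cv2.resize(a,None,fx=5.5,fy=5.5,interpolation=2)[:,:,::-1]);cv2.imwrite('pics/top_cam.png',cv2.resize(b,None,fx=6,fy=6,interpolation=2)[:,:,::-1])
im,P,z=cloud('scene0')
cv2.imwrite('pics/sc_st.png',cv2.resize(im[165:300,230:365],None,fx=4.4,fy=4.4,interpolation=2)[:,:,::-1]);cv2.imwrite('pics/sc_cam.png',cv2.resize(im[155:325,120:225],None,fx=3.5,fy=3.5,interpolation=2)[:,:,::-1])
E
```

```text
(322, 230) [ 0.543 -0.074  0.167]
(322, 220) [ 0.574 -0.074  0.167]
(322, 240) [ 0.514 -0.08   0.123]
(322, 215) [ 0.593 -0.078  0.13 ]
(241, 198) [0.64  0.18  0.134]
(241, 258) [0.451 0.175 0.123]
(351, 198) [ 0.649 -0.169  0.133]
(351, 258) [ 0.459 -0.171  0.132]
(296, 198) [0.646 0.006 0.125]
(296, 258) [0.455 0.002 0.122]
(270, 228) [0.554 0.088 0.013]
(172, 175) [0.677 0.353 0.301]
(170, 145) [0.743 0.344 0.368]
(198, 190) [0.679 0.34  0.017]
(280, 350) [ 0.14   0.044 -0.003]
```

```bash
cd pics; python3 -c "
import cv2,numpy as np
a=[cv2.imread(f) for f in('top_st.png','sc_st.png')];b=[cv2.imread(f) for f in('top_cam.png','sc_cam.png')]
for n,l in(('m_st',a),('m_cam',b)):
    l=[cv2.resize(x,(int(x.shape[1]*420/x.shape[0]),420)) for x in l];m=np.hstack(l);m=cv2.resize(m,None,fx=min(1,800/m.shape[1]),fy=min(1,800/m.shape[1]));print(m.shape);cv2.imwrite(n+'.png',m)"
```

```text
(323, 800, 3)
(420, 655, 3)
```

View pics/m_st.png

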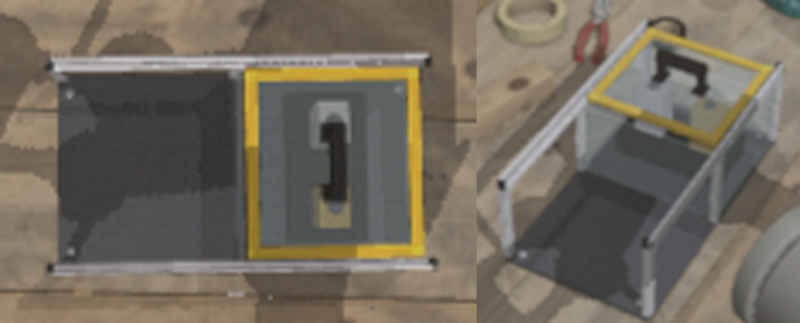

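View pics/m_cam.png

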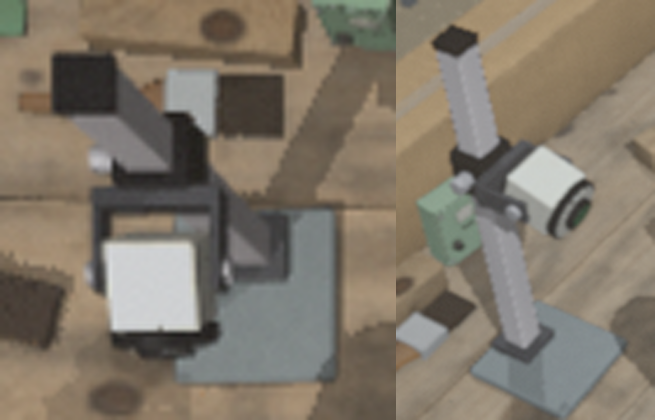

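Brass, seen through the guard, is in the near pocket (x=-40) and aluminium is in the far one. The camera head looks towards the robot with a downward tilt. Next I'll fit the station and the head numerically.

```bash
python3 - <<'E'
from h import *
im,P,z=cloud('top0')
hsv=cv2.cvtColor(im,cv2.COLOR_RGB2HSV)
ye=(hsv[...,1]>150)&(hsv[...,0]>18)&(hsv[...,0]<32)&(P[...,2]>.11)&(P[...,2]<.15)
ye[:, :230]=0;ye[:,360:]=0
q=P[ye];print(len(q),q[:,2].mean());rect=cv2.minAreaRect((q[:,:2]*1000).astype(np.float32));print('frame',rect)
X=P[...,0];Y=P[...,1];Z=P[...,2]
m=(X>.42)&(X<.68)&(Y>-.2)&(Y<.2)&(Z>.155)&(Z<.18)
print('bar',m.sum(),cv2.minAreaRect((P[m][:,:2]*1000).astype(np.float32)),np.nanmedian(Z[m]))
m=(X>.42)&(X<.68)&(Y>-.22)&(Y<.22)&(Z>.115)&(Z<.145)
print('station',m.sum(),cv2.minAreaRect((P[m][:,:2]*1000).astype(np.float32)))
for n in('top0','scene0'):
    im,P,z=cloud(n)
    m=(P[...,2]>.22)&(P[...,0]>.55)&(P[...,0]<.85)&(P[...,1]>.25)&(P[...,1]<.48)
    g=im.min(-1)
    w=m&(g>150)
    print(n,w.sum());q=P[w];print(q.min(0).round(3),q.max(0).round(3),q.mean(0).round(3))
    ys,xs=np.where(m)
    print(xs.min(),xs.max(),ys.min(),ys.max())
E
```

```text
681 0.12908017971265287
frame ((553.8611450195312, -80.81726837158203), (175.0146942138672, 164.02349853515625), 1.6644773483276367)
bar 112 ((552.9265747070312, -80.25686645507812), (67.72513580322266, 13.255826950073242), 1.3884475231170654) 0.16682284570347558
station 3633 ((550.5552978515625, 4.8543548583984375), (200.2833251953125, 357.2682800292969), 2.14833664894104)
top0 379
[0.65  0.313 0.281] [0.758 0.398 0.312] [0.678 0.355 0.299]
151 190 126 191
scene0 820
[0.649 0.318 0.278] [0.761 0.399 0.424] [0.707 0.36  0.328]
134 200 165 251
```

```bash
cat >> h.py <<'E'
from scipy.spatial.transform import Rotation as Ro
def tool(el,az):
    "tool z at elevation el, azimuth az, jaws horizontal, tool x up/back"
    zt=np.array([np.cos(el)*np.cos(az),np.cos(el)*np.sin(az),np.sin(el)])
    y=np.array([-np.sin(az),np.cos(az),0]); x=np.cross(y,zt)
    return np.stack([x,y,zt],1)
E
python3 - <<'E'
from h import *
from workcell import r, optics
T=optics.camera_model('wrist')['tool_from_camera']
L=np.array([.645,.352,.265])
for az in(0,.2,.4):
  for ce in(.1,0,-.2,-.35):
    R=tool(ce-.327,az); oc=R@T[:3,2]
    cam=L-.27*oc; p=cam-R@T[:3,3]
    j=r.solve_ik(p,Ro.from_matrix(R).as_quat()); print(az,ce,p.round(3),oc.round(2),None if j is None else np.round(j,2))
E
```

```text
0 0.1 [0.511 0.352 0.292] [ 0.99 -0.    0.1 ] None
0 0 [0.514 0.352 0.305] [ 1. -0.  0.] None
0 -0.2 [0.524 0.352 0.331] [ 0.98 -0.   -0.2 ] None
0 -0.35 [0.536 0.352 0.348] [ 0.94 -0.   -0.34] [ 0.68  0.26  1.69 -0.94  0.65 -0.27]
0.2 0.1 [0.513 0.326 0.292] [0.98 0.2  0.1 ] [0.63 0.36 2.19 3.74 0.82 1.24]
0.2 0 [0.516 0.326 0.305] [0.98 0.2  0.  ] [0.62 0.28 2.12 3.88 0.61 1.07]
0.2 -0.2 [0.527 0.328 0.331] [ 0.96  0.19 -0.2 ] None
0.2 -0.35 [0.538 0.331 0.348] [ 0.92  0.19 -0.34] [ 0.55  0.18  1.8  -0.75  0.4  -0.63]
0.4 0.1 [0.521 0.3   0.292] [0.92 0.39 0.1 ] [0.39 0.31 2.28 3.13 0.79 1.58]
0.4 0 [0.524 0.301 0.305] [0.92 0.39 0.  ] [0.39 0.23 2.2  3.12 0.53 1.58]
0.4 -0.2 [0.534 0.305 0.331] [ 0.9   0.38 -0.2 ] None
0.4 -0.35 [0.544 0.31  0.348] [ 0.87  0.36 -0.34] None
```

```bash
python3 - <<'E'
from h import *
from workcell import r, optics
M=optics.camera_model('wrist');T=M['tool_from_camera']
L=np.array([.645,.352,.265])
for az,ce,D in((.15,-.35,.3),(.2,-.35,.3),(.1,-.4,.3),(.2,-.4,.3),(.2,-.35,.27)):
    R=tool(ce-.327,az); oc=R@T[:3,2]
    p=L-D*oc-R@T[:3,3]
    j=r.solve_ik(p,Ro.from_matrix(R).as_quat())
    if j is not None and j[4]>.3: break
print(az,ce,D,j)
r.movej(j)
s=r.read_state();im,d=optics.get_image('wrist')
Rw=Ro.from_quat(s['eef_rot']).as_matrix();C=np.eye(4);C[:3,:3]=Rw;C[:3,3]=s['eef_pos'];C=C@T
Ri=C[:3,:3].T
np.savez('w1.npz',im=im,d=d,K=M['K'],R=Ri,t=-Ri@C[:3,3]);cv2.imwrite('pics/w1.png',im[:,:,::-1]);print(s['time_s'],s['eef_pos'])
E
```

```text
0.15 -0.35 0.3 [ 0.61940857  0.14240559  1.81197908 -0.83261999  0.49686632 -0.49487855]
1.75 [0.50865991 0.33225252 0.35789732]
```

View pics/w1.png

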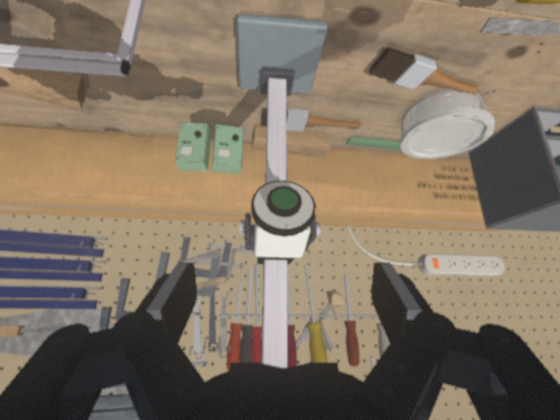

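The upside-down wrist view shows the ring and lens clearly, centred near pixel (284,205). I'll fit the ring plane from depth.

```bash
python3 - <<'E'
from h import *
im,P,z=cloud('w1')
cv2.imwrite('pics/w1c.png',cv2.resize(im[165:265,230:340],None,fx=6,fy=6,interpolation=2)[:,:,::-1])
np.set_printoptions(suppress=True,precision=3,linewidth=200)
for v in range(176,262,5): print(v,[ (P[v,u].round(3).tolist(), int(im[v,u].mean())) for u in (262,272,284,296,306)])
E
```

```text
176 [([0.957, 0.353, 0.091], 140), ([0.742, 0.351, 0.191], 139), ([0.742, 0.368, 0.19], 194), ([0.958, 0.427, 0.086], 138), ([0.96, 0.449, 0.084], 135)]
181 [([0.96, 0.354, 0.102], 145), ([0.656, 0.342, 0.237], 107), ([0.654, 0.354, 0.237], 111), ([0.957, 0.426, 0.098], 143), ([0.956, 0.448, 0.097], 136)]
186 [([0.654, 0.332, 0.244], 97), ([0.652, 0.342, 0.245], 135), ([0.644, 0.353, 0.247], 87), ([0.652, 0.366, 0.243], 165), ([0.958, 0.448, 0.108], 150)]
191 [([0.651, 0.332, 0.251], 134), ([0.641, 0.341, 0.255], 61), ([0.641, 0.352, 0.254], 79), ([0.64, 0.364, 0.254], 97), ([0.648, 0.376, 0.249], 118)]
196 [([0.649, 0.332, 0.257], 146), ([0.639, 0.34, 0.261], 75), ([0.64, 0.352, 0.259], 76), ([0.638, 0.364, 0.26], 75), ([0.646, 0.376, 0.256], 169)]
201 [([0.646, 0.332, 0.264], 170), ([0.637, 0.34, 0.266], 70), ([0.637, 0.352, 0.266], 81), ([0.637, 0.363, 0.265], 77), ([0.646, 0.375, 0.261], 172)]
206 [([0.644, 0.332, 0.269], 172), ([0.635, 0.34, 0.272], 55), ([nan, nan, nan], 77), ([0.636, 0.363, 0.271], 57), ([nan, nan, nan], 168)]
211 [([0.643, 0.332, 0.275], 170), ([0.64, 0.341, 
[... 926 characters left out ...]
 ([0.665, 0.356, 0.298], 228), ([0.666, 0.368, 0.297], 229), ([0.665, 0.378, 0.297], 201)]
246 [([0.677, 0.335, 0.301], 227), ([0.676, 0.345, 0.301], 229), ([0.675, 0.358, 0.301], 228), ([0.673, 0.37, 0.301], 227), ([0.716, 0.39, 0.291], 128)]
251 [([0.687, 0.336, 0.304], 228), ([0.685, 0.346, 0.304], 227), ([0.684, 0.359, 0.304], 229), ([0.683, 0.371, 0.304], 229), ([1.102, 0.477, 0.219], 136)]
256 [([0.699, 0.337, 0.308], 182), ([0.695, 0.347, 0.308], 200), ([0.695, 0.36, 0.308], 219), ([0.693, 0.373, 0.307], 224), ([nan, nan, nan], 153)]
261 [([0.757, 0.342, 0.303], 63), ([0.741, 0.353, 0.306], 198), ([0.742, 0.368, 0.305], 197), ([1.103, 0.452, 0.244], 152), ([1.101, 0.476, 0.244], 153)]
```

View pics/w1c.png

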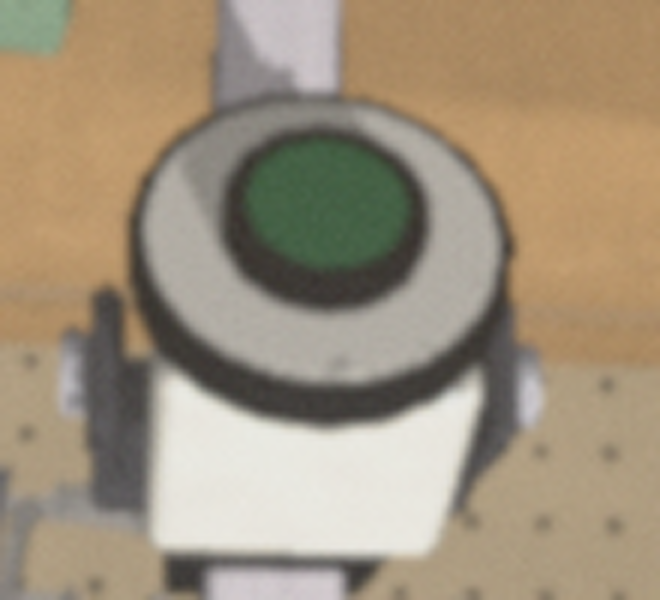

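```bash
python3 - <<'E'
from h import *
im,P,z=cloud('w1')
def plane(q):
    for _ in range(4):
        c=q.mean(0);n=np.linalg.svd(q-c)[2][2];e=(q-c)@n;q=q[abs(e)<2.2*e.std()+1e-6]
    n=n if n[0]<0 else -n
    return c,n,e.std(),len(q)
g=im.astype(int);m=g.mean(-1);sat=g.max(-1)-g.min(-1)
box=np.zeros(m.shape,bool);box[178:230,250:318]=1
near=box&(P[...,0]<.67)
def show(nm,mask):
    c,n,e,k=plane(P[mask]);print(nm,c.round(4),n.round(3),'tilt',np.arcsin(-n[2]).round(3),'az',np.arctan2(-n[1],-n[0]).round(3),e,k);return c,n
ring=near&(m>130)&(sat<40)
c1,n1=show('ring',ring)
gl=near&(g[...,1]-g[...,0]>15)
c2,n2=show('glass',gl)
v,u=np.where(gl);print('glass px',u.mean(),v.mean(),gl.sum())
top=np.zeros_like(box);top[233:254,258:302]=1
c,n,e,k=plane(P[top&(m>215)]);n=n if n[2]>0 else -n
print('top',c,n,'tilt',np.arctan2(-n[0],n[2]),np.arctan2(-n[1],n[2]),e,k)
print('glass offset along ring n',(c2-c1)@n1,(c2-c1)-((c2-c1)@n1)*n1)
# column axis azimuth: foot
q=P[(P[...,2]<.02)&(P[...,2]>.003)&(P[...,0]>.5)&(P[...,0]<.8)&(P[...,1]>.27)&(P[...,1]<.47)]
print(cv2.minAreaRect((q[:,:2]*1000).astype(np.float32)),len(q))
E
```

```text
ring [0.643  0.3522 0.2705] [-0.946 -0.043 -0.322] tilt 0.328 az 0.046 0.0004917388963749671 1138
glass [0.6376 0.3521 0.2631] [-0.945 -0.047 -0.323] tilt 0.329 az 0.049 0.00047646887532744585 398
glass px 284.1058823529412 198.59529411764706 425Traceback (most recent call last):
  File "<stdin>", line 19, in <module>
  File "<stdin>", line 5, in plane
    u, s, vh = gufunc(a, signature=signature)
               ~~~~~~^^^^^^^^^^^^^^^^^^^^^^^^
    raise LinAlgError("SVD did not converge")
numpy.linalg.LinAlgError: SVD did not converge
```

Ring and glass fits agree: lens at (0.638, 0.352, 0.263), tilt 0.329, heading 0.047. Next I'll check that every planned pose is reachable.

```bash
cat >> h.py <<'E'
yaw=.030
S=np.array([.5506,.0049,0]);Rs=Ro.from_euler('z',yaw).as_matrix()
def st(x,y,z): return S+Rs@np.array([x,y,z])
PULL=np.array([.5531,-.0804,.159])
lens=np.array([.6376,.3521,.2631]);n=np.array([-.9455,-.045,-.3225]);n/=np.linalg.norm(n)
F=lens+.13*n
bx=-n;by=np.cross([0,0,1],bx);by/=np.linalg.norm(by);bz=np.cross(bx,by);RB=np.stack([bx,by,bz],1)
qd=Ro.from_matrix(tool(-np.pi/2,yaw)).as_quat()
G=.065  # grasp point height above underside
RT=np.stack([-bx,by,-bz],1);qf=Ro.from_matrix(RT).as_quat()
def tcp_for(focus,g=G,off=0): return focus-.02*bx+(g-.04+.006)*bz-off*bx
E
python3 - <<'E'
from h import *
from workcell import r
print(F,PULL-st(0,-.09,.159),tcp_for(F))
for p,q in((PULL+[0,0,.1],qd),(PULL+[0,0,.008],qd),(PULL+[0,.165,.008],qd),(st(-.04,-.09,.095),qd),(st(-.04,-.09,.28),qd),(tcp_for(F)-.0,qf),(tcp_for(F,off=.05),qf)):
    j=r.solve_ik(p,q);print(p.round(3),None if j is None else np.round(j,2))
E
```

```text
[0.51468509 0.34625    0.22117503] [-0.0001996  0.0046595  0.       ] [0.48578892 0.34487472 0.24406869]
[ 0.553 -0.08   0.259] [-0.28  0.4   1.42  0.    1.31 -1.88]
[ 0.553 -0.08   0.167] [-0.28  0.49  1.56 -0.    1.1  -1.88]
[0.553 0.085 0.167] [ 0.01  0.49  1.56 -0.    1.1  -1.59]
[ 0.513 -0.086  0.095] [-0.31  0.52  1.74 -0.    0.88 -1.91]
[ 0.513 -0.086  0.28 ] [-0.31  0.32  1.5   0.    1.33 -1.91]
[0.486 0.345 0.244] [ 0.57  0.36  1.58 -0.2   0.92 -0.95]
[0.439 0.343 0.228] [ 0.62  0.31  1.7  -0.23  0.86 -0.88]
```

```bash
python3 - <<'E'
from h import *
from workcell import r, command_gripper, optics
r.reach(PULL+[0,0,.10],qd)
command_gripper(.05)
print(r.move_straight(PULL+[0,0,.008],speed=.1,max_force=8), r.read_state()['eef_pos'])
command_gripper(.0,40)
s=r.read_state();print('grip',s['grip_width'],s['contact_force'])
hit=r.move_straight(PULL+[0,0,.008]+Rs@[0,.168,0],speed=.08,max_force=15)
s=r.read_state();print(hit,s['time_s'],s['eef_pos'],(Rs.T@(s['eef_pos']-PULL)).round(4),s['contact_force'],s['grip_width'])
im,d=optics.get_image('scene');cv2.imwrite('pics/scene2.png',im[:,:,::-1])
E
```

```text
False [ 0.55351421 -0.08052991  0.16767492]
grip 0.013527348292342332 [-0.60836976 -0.4935904   4.46893774]
True 7.15 [0.54720025 0.08099532 0.16756669] [-0.0011  0.1615  0.0086] [-0.17376989 -2.41415509  3.73558938] 0.013287320843044216
```

View pics/scene2.png

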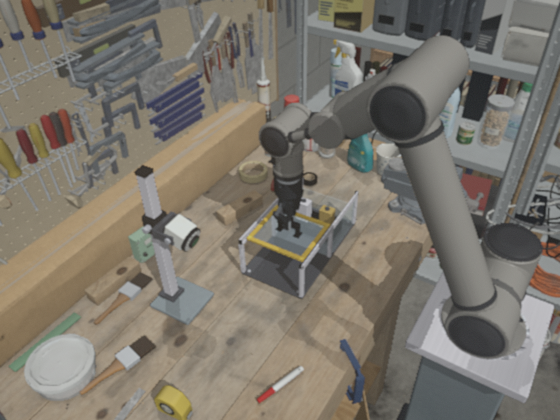

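The guard moved 161.5 mm and ran into its stop. The image shows the frame at the left end and both blocks exposed near (325,212). I'll release the pull and look at the blocks from above.

```bash
python3 - <<'E'
from h import *
from workcell import r, command_gripper, optics
command_gripper(.05)
p=r.read_state()['eef_pos']
r.move_straight(np.array(p)+[0,0,.09],speed=.2)
r.reach(st(-.04,-.09,.27),qd)
command_gripper(.07)
M=optics.camera_model('wrist');T=M['tool_from_camera']
s=r.read_state();im,d=optics.get_image('wrist')
C=np.eye(4);C[:3,:3]=Ro.from_quat(s['eef_rot']).as_matrix();C[:3,3]=s['eef_pos'];C=C@T;Ri=C[:3,:3].T
np.savez('w2.npz',im=im,d=d,K=M['K'],R=Ri,t=-Ri@C[:3,3]);cv2.imwrite('pics/w2.png',im[:,:,::-1]);print(s['time_s'],s['eef_pos'],s['grip_width'])
im,P,z=cloud('w2');Z=P[...,2]
m=(Z>.098)&(Z<.108)&(abs(P[...,0]-.55)<.08)&(abs(P[...,1]+.085)<.06)
k,l,stt,ce=cv2.connectedComponentsWithStats(m.astype(np.uint8))
for i in range(1,k):
    if stt[i,4]>150:
        q=P[l==i];print(stt[i],cv2.minAreaRect((q[:,:2]*1000).astype(np.float32)),np.median(q[:,2]),im[l==i].mean(0))
print(st(-.04,-.09,0),st(.04,-.09,0))
E
```

```text
9.3 [ 0.51352847 -0.08525397  0.26985074] 0.07034056783919473
[ 268  168   32   41 1115] ((512.8419189453125, -85.87205505371094), (39.629371643066406, 29.675168991088867), 1.2703747749328613) 0.10483558403136388 [225.88340807 196.4161435  101.96412556]
[270 243  29  37 926] ((592.97216796875, -82.83403015136719), (40.64032745361328, 29.86187171936035), 2.2928526401519775) 0.10480002371097633 [200.29913607 194.10691145 197.25269978]
[ 0.51331759 -0.08625932  0.        ] [ 0.5932816  -0.08385968  0.        ]
```

View pics/w2.png

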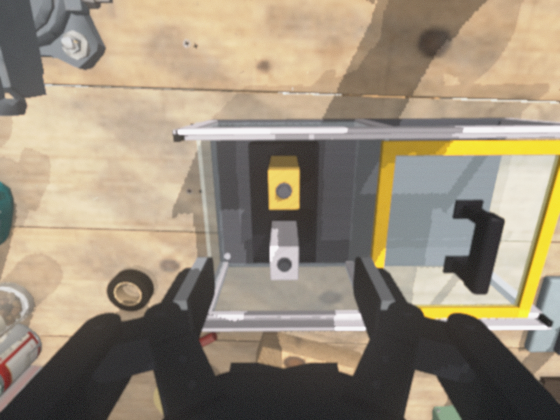

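Brass is at pixel (284,188), its top at 0.105 and (0.513, -0.086), within 0.5 mm of prediction. The guard is open on the right of the image. I'll grasp and lift.

```bash
python3 - <<'E'
from h import *
from workcell import r, command_gripper, optics
B=np.array([.5129,-.0860,0])
r.reach(B+[0,0,.27],qd)
print(r.move_straight(B+[0,0,.095],speed=.12,max_force=10))
command_gripper(0,70)
s=r.read_state();print(s['grip_width'],s['eef_pos'],s['contact_force'])
r.move_straight(B+[0,0,.15],speed=.06)
s=r.read_state();print(s['grip_width'],s['contact_force'])
r.move_straight(B+[0,0,.285],speed=.12)
r.hold(.3)
s=r.read_state();print(s['time_s'],s['grip_width'],s['eef_pos'],s['contact_force'])
for n_ in('scene',):
    im,d=optics.get_image(n_);cv2.imwrite('pics/scene3.png',im[:,:,::-1])
E
```

```text
False
0.029403025922986558 [ 0.51310781 -0.08598721  0.09546508] [-1.06000383  0.53232965  4.8553639 ]
0.02907295387448264 [-0.75084641 -0.35103506 -4.2377049 ]
14.2917 0.029071864068482892 [ 0.51283151 -0.08597477  0.28467189] [ 0.36256313  0.02778937 -3.58572718]
```

View pics/scene3.png

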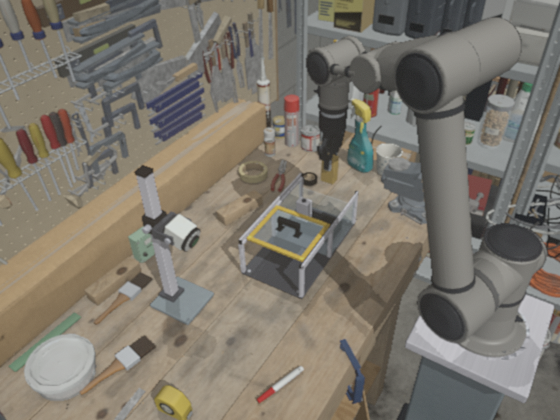

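The block is out and held at (330,170), grip width 29 mm, and the guard is still open. Next I'll carry it to the pre-pose and then in to the focus.

```bash
python3 - <<'E'
from h import *
from workcell import r, command_gripper, optics
p1=tcp_for(F,off=.06)
r.move_straight(p1+[0,0,.06],qf,speed=.12)
r.move_straight(p1,speed=.1)
r.move_straight(tcp_for(F),speed=.06,max_force=12)
r.hold(.5)
s=r.read_state();print(s['time_s'],s['grip_width'],s['eef_pos']-tcp_for(F),s['eef_rot'],qf,s['contact_force'])
for n_ in('scene','top'):
    im,d=optics.get_image(n_);np.savez(n_+'4.npz',im=im,d=d,**optics.camera_model(n_))
    im=im[140:290,110:290] if n_=='scene' else im[110:270,130:370]
    cv2.imwrite('pics/%s4.png'%n_,cv2.resize(im,None,fx=3.3,fy=3.3,interpolation=2)[:,:,::-1])
E
```

```text
20.525 0.029144990439688132 [-3.93033055e-05  2.27608922e-05  9.49332666e-07] [-0.02346331  0.98627298  0.00390927  0.16340076] [-0.023457    0.98627306  0.00388626  0.16340173] [-0.86372531  0.38183884 -2.95672005]
```

View pics/scene4.png

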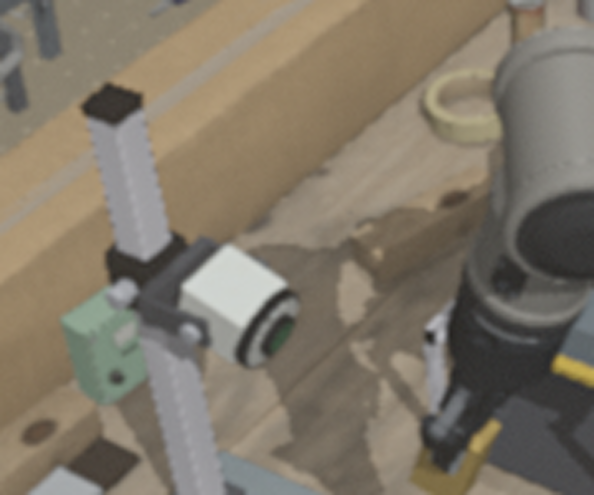

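View pics/top4.png

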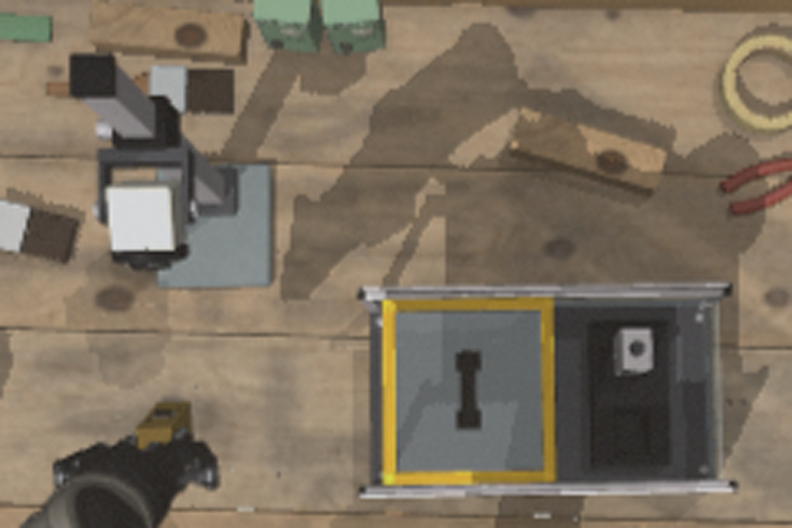

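Both views show the block tipped in front of the lens, aluminium in its pocket, and the guard open. I'll check the brass points against the expected block frame.

```bash
python3 - <<'E'
from h import *
from workcell import r
O=F-.02*bx-.04*bz
for nm in('scene4','top4'):
    im,P,z=cloud(nm);q=(P-O)@RB
    hsv=cv2.cvtColor(im,cv2.COLOR_RGB2HSV)
    m=(abs(q)<[.06,.05,.12]).all(-1)&(hsv[...,1]>90)&(hsv[...,0]>14)&(hsv[...,0]<32)
    w=q[m];print(nm,m.sum(),np.percentile(w,[1,50,99],axis=0).round(4).tolist())
    for ax,val,name in((1,.015,'+y'),(0,.02,'+x'),(2,.08,'top')):
        a=w[abs(w[:,ax]-val)<.006]
        if len(a)>25:
            c=a.mean(0);nn=np.linalg.svd(a-c)[2][2];nn*=np.sign(nn[ax]);print(name,len(a),c.round(4),nn.round(3))
    ze=P[...,2]
m=(hsv[...,1]>150)&(hsv[...,0]>18)&(hsv[...,0]<32)&(ze>.11)&(ze<.15)&(P[...,0]>.44)&(P[...,0]<.66)&(abs(P[...,1])<.2)
print('guard',np.array(cv2.minAreaRect((P[m][:,:2]*1000).astype(np.float32))[0]),st(0,.075,0))
m=(ze>.098)&(ze<.108)&(abs(P[...,0]-.59)<.04)&(abs(P[...,1]+.085)<.04)
print('alu',cv2.minAreaRect((P[m][:,:2]*1000).astype(np.float32)))
E
```

```text
scene4 241 [[-0.0177, -0.0121, 0.0046], [-0.0103, 0.0141, 0.0347], [0.0208, 0.0233, 0.1155]]
+y 191 [-0.0024  0.0144  0.0353] [-0.021  1.    -0.005]
+x 31 [0.0176 0.0145 0.0249] [ 0.044 -0.999 -0.018]
top 46 [-0.0138  0.0022  0.0799] [0.161 0.031 0.987]
top4 139 [[0.0017, -0.0158, 0.0057], [0.0184, -0.0034, 0.0678], [0.0217, 0.0147, 0.0829]]
+x 96 [ 0.0194 -0.0028  0.052 ] [ 0.998 -0.056  0.027]
top 63 [0.0141 0.0005 0.079 ] [0.115 0.025 0.993]
guard [548.53588867  81.04315948] [0.54835034 0.07986625 0.        ]
alu ((593.7097778320312, -82.34809112548828), (36.26673126220703, 29.85691261291504), 1.0150586366653442)
```

All checks are within tolerance, so I'm handing it in.

```bash
python3 - <<'E'
from workcell import r
r.hold(.3);s=r.read_state();print(s['time_s'],s['grip_width'],abs(s['dq']).max());print(r.finish_job())
E
```

```text
20.925 0.029106939376933594 0.00191975938379212
the job is handed in; nothing more can be done
None
```

I opened the guard to its stop, lifted the brass block straight up out of the near pocket, and handed in at 20.9 s with the block held still in front of the camera. No verdict was reported, so the result rests on my own checks just before handing in:

- **Guard:** it slid 161.5 mm until it hit the stop. In the last top view its centre is about 1 mm from the fully open position.
- **Brass block:** the gripper width was steady at 29 mm and the arm was nearly motionless.
    - **Arm position:** it was within 0.1 mm of the planned pose for the measured focus point. That pose puts the camera tilt at 0.33 rad and its heading at 0.05 rad.
    - **Port and side faces:** in the depth images both lie within about 1 mm of where they should be, and within about 0.06 rad of square.
- **Aluminium block:** it is still in its pocket, within about 1 mm of its start, which is measurement noise.
- **Camera and loose things:** I saw no contact. I did not re-measure the positions of the camera or the tape roll, pine offcut and marker at the end.

One check disagreed: the fit to the block's small top face came out 0.12–0.16 rad off. It used few points, mixed with the plug and the fingers, so I trusted the larger faces instead. Even that reading is within the 0.22 rad limit.

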